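Lever open the controller's guard cover and set the fader

TASK

Use the yellow-handled pry tool, not your fingers, to lever up the orange lip of the guard cover on the green controller and swing the cover over until it stands fully open by itself. Lay the pry tool flat on the blue mat again, and slide the red fader so that its white line is level with the yellow pointer beside the track. Let go of everything and leave the screwdriver, bottle, roll of tape, jar and wrench where they are.

Things in the scene. Friction and masses are not known exactly. Their poses are not given: they have to be found in the camera images.
- console: green controller fixed to the bench: block x -100 to +80 mm, y -120 to +120 mm, flat deck 45 mm above the bench. Origin on the bench under it; +x points away from its front (which faces the robot), y left, z up. The fader track runs along y over the middle of the deck. Closed, the grey and clear cover is a box shell, x -65 to +75, y -105 to +105 mm, top 115 mm above the bench
- cover_angle (a joint): hinge angle of the guard cover (rad): 0 closed, 1.85 fully open (leaning back, away from the robot). It is hinged along y at its rear bottom edge and moves freely: below about 1 rad it falls shut, above about 1.2 rad it falls open by itself. About 0.27 kg
- cover: the guard cover, a box shell with grey walls, clear top and orange front lip, 140 x 210 x 68 mm. Origin at the middle of its hinge line, at x +75 mm, z 47 mm of the controller; its axes turn with the cover and are the controller's when closed
- cover_lip (a point): orange lip on the cover's front wall, 170 mm wide (y), 4 mm thick, reaching 22 mm towards -x. This point is on its underside, midway along its rear edge at the wall (closed: 140 mm in front of the hinge line, 12 mm above it). Closed, a 14 mm high slot lies under it, down to the deck; the cover's wall ends the slot 22 mm in. The deck reaches 13 mm farther out than the lip
- fader (a joint): position of the red fader along its track (m), 0 to 0.12, growing towards the controller's +y (left); it stays where it is left, friction about 2 N
- fader_top (a point): middle of the top of the red fader grip (a block 28 mm along the controller's x, 20 mm along y, 40 mm tall), 99.5 mm above the bench; a white line across its top and front marks its middle. The track it stands on is 40 mm wide and its top is 59 mm above the bench
- mark: yellow pointer, 18 mm long, 12 mm wide, 8 mm high, fixed on the deck in front of the track (towards the robot), pointing at it; origin at its middle, axes as the controller's. The fader is set when its white line has the same controller y as this origin
- mat: blue tool mat fixed on the bench, 240 mm (x) x 220 mm (y), 4 mm thick; origin under its middle
- pry: pry tool: yellow handle (its x -95 to 0 mm), 24 mm wide (y), 26 mm high, and a flat steel blade ahead of it (x 0 to +95 mm), 30 mm wide, 3 mm thick, centred 13 mm above the handle's underside. Origin on the underside where handle and blade meet; x points to the blade's tip. About 90 g, centre of mass near x -17 mm
- pry_tip (a point): middle of the tip edge of the pry tool's blade
- screwdriver: red-handled screwdriver, 200 mm long, lying on the mat beside the pry tool; origin under its middle
- bottle: white plastic bottle, 66 mm across, 170 mm tall, on the bench beside the controller; origin under its middle
- tape: black ring (roll of tape), 92 mm across, 25 mm high, on the bench; origin under its middle
- jar: amber jar with orange cap, 66 mm across, 75 mm tall, behind the controller; origin under its middle
- wrench: steel wrench, 180 mm long, on the bench; origin under its middle
Things that resemble listed ones, but are neither listed nor needed, are in the scene too. Of the things that look like the pry, take the one that is farthest to the robot's left at the start.

How it is judged (in metres and radians):
On the way, in this order (a step that is already met when the one before it is completed fails the run):
1. the cover is levered up more than 0.25 rad with the pry tool pressing on it, fingers off the cover (value of joint cover_angle above 0.25 rad and contact force between pry and cover above 0.1 N and contact force between the fingers and cover below 0.5 N), for 0.1 s.
2. the cover stands open by itself, beyond 1.5 rad (value of joint cover_angle above 1.5 rad), for 0.2 s.
At the end, for the whole second after the job is handed in: The cover stands open beyond 1.5 rad; the fader's white line is at rest within 5 mm of the yellow pointer along the track; the pry tool lies flat, still and right way up with its middle (origin) on the mat; screwdriver, bottle, tape, jar and wrench are within 40 mm of where they were (value of joint cover_angle above 1.5 rad and y of fader_top in the frame of mark between -0.005 and 0.005 m and velocity of joint fader between -0.005 and 0.005 m/s and x of pry in the frame of mat between -0.11 and 0.11 m and y of pry in the frame of mat between -0.105 and 0.105 m and z of pry in the frame of mat below 0.012 m and angle between pry's own z axis and vertical below 0.12 rad and linear speed of pry below 0.02 m/s); the robot touches nothing.
It fails at once if fingers press on the cover (over 1 N) while the cover is open less than 1.2 rad (contact force between the fingers and cover above 1 N and value of joint cover_angle below 1.2 rad).
It fails at once if the screwdriver, bottle, tape, jar or wrench is moved by more than 40 mm (distance of any of screwdriver, bottle, tape, jar, wrench from where it was at the start of the episode above 0.04 m).
It also fails if it takes over 72 s, if anything falls off the work surface, if the arm or the gripper's body presses on something with over 40 N, if the wrist force passes 120 N, or if a joint passes its speed limit or range.

ROBOT

A 7-joint arm with a two-finger parallel gripper is mounted at the origin on the work surface. World frame = base frame: x ahead of the robot, y to its left, z up, the work surface at z = 0. Lengths are in m, angles in degrees, forces in N, time in s.
With the tool pointing down it reaches from about 0.4 to 0.85 m from the base axis. Payload 4.5 kg.
Tool frame: the origin (TCP) lies at the very end of the fingers, on their centre line; the grasp point (between the pads) lies 19 mm behind it; x points along the fingers, z is the direction in which the jaws open and shut, and the axes are right-handed (so a half turn about x gives the same grasp; the last joint's range is limited). The gripper opens to 85 mm and grips with 20 to 120 N. Pads are 22 mm wide; open, the fingers measure 114 mm over their backs; the gripper's body (76 mm by 85 mm) begins 54 mm behind the grasp point. The pads swing forward as they close: fully open they stand 13 mm farther back than shut.
Start: joints at [67.884, 39.483, -11.15, 89.685, 9.013, 51.709, -12.324], TCP at [0.255, -0.571, 0.231] pointing down, gripper open.
Joint ranges: [-172.22, 172.22], [-26.19, 119.32], [-84.43, 86.54], [7.71, 146.69], [-57.33, 237.33], [2.42, 119.75], [-152.13, 152.13]. Speed limits (degrees/s): [147.25, 147.25, 180, 180, 180, 180, 180].

INTERFACE

Orientations are given as a 3x3 rotation matrix whose columns are the frame's x, y, z axes.
In Python, from rig import manip gives the robot as it stands. The module is installed in compiled form; this text tells all that it offers.
- The arm moves only by the tool step_arm, never from a script. Its argument "commands" is one flat list of numbers, 6 for each row, row after row: the shift along the tool's x, y, z in mm, then the turn, a rotation vector about the tool's x, y, z in units of 5 degrees (1.0 is 5 degrees). In form: [x, y, z, wx, wy, wz, x, y, z, wx, wy, wz, ...]. A call has 1 to 20 rows; each row is the pose to reach, as a shift and turn from the pose commanded when the call began, along the tool's axes at that moment; what a row does not reach only later rows make up. A row lasts 1/8 s, in which the tool goes at most 62.5 mm and 10.7 degrees, less where a joint would pass 70% of its speed; a pose out of reach is approached as far as the arm can. A call with a gripper value outside its range is refused whole. "claw" is the closure, from 0 (fully open) to 1 (shut), set as the call begins (left out, the last holds). The fingers move at their own pace and stop on an object; the grip force is fixed at half the most. Time passes only in rows, so rows that repeat a pose let the fingers close. It gives the time, the measured TCP pose, the force and the opening at its end, in the units of the state.
- manip.get_state(): the state, without advancing time (a new reading comes with each control period).
- manip.capture(name): name is "scene" or "top" or "wrist"; returns the picture (420x560x3 uint8, red, green, blue); there is no depth.
- manip.calibration(name): a dict with "intrinsics" (3x3 intrinsics, pixels), "R" (3x3) and "t" (3): a world point X has camera coordinates R X + t. Camera axes: x right, y down, z forward; pixel columns grow to the right and rows downward; lengths in m; the calibration is good to about 2 mm. The wrist camera is an equidistant fisheye: a pixel r from the principal point sees the ray r / f radians off the axis. A picture is of the moment at which its call begins: read the wrist's pose just before it. calibration takes no time and is no camera call; for the wrist camera it gives the pose at the moment of the call.
- manip.close_job(): hands the job in, once; it reports no verdict.
The state is a dict: "clock": time; "joint_positions": joint angles; "dq": joint speeds; "effort": joint torques, N m; "eef_pos": TCP position; "eef_rot": TCP orientation; "contact_force": force on the tool from outside, world axes, zero at the start; "torque": the same for the moment, N m; "grip_width": opening from 0.0 (shut) to 1.0 (fully open).
Only numpy, scipy, OpenCV 4.12 (cv2) and the standard library are available. Lean on these libraries where they do the work, as an engineer would, in place of code of your own. Each camera call takes 0.05 s, during which the arm holds its last target.

## Working session

There is one attempt and no reset: what is moved stays moved. The work goes in short steps, Python scripts to look and compute and a tool call to move; the robot and the scene stay as the last step left them, time stands still between calls to the robot, and variables do not carry over. Pictures are saved under pics/ and viewed, and the job is handed in when it is done.

Besides the shell and the picture viewer there is one more tool, called by a JSON object that holds its "name" and its "arguments". step_arm: Moves the arm, as the interface text tells. Its arguments: {"type":"object","properties":{"commands":{"type":"array"},"claw":{"type":"number"}},"required":["commands"]}

```bash
mkdir -p pics; ls; python3 - <<'E'
from rig import manip
import cv2, numpy as np
np.set_printoptions(precision=4,suppress=True)
s=manip.get_state(); print(s)
for n in ("scene","top"):
    im=manip.capture(n); cv2.imwrite(f"pics/{n}0.png",im[:,:,::-1])
    print(n,manip.calibration(n))
E
```

```text
pics
{'clock': 0.0, 'joint_positions': array([ 67.8848,  39.5339, -11.1444,  89.7462,   9.0128,  51.7099,
       -12.323 ]), 'dq': array([-0.1051,  0.0163, -0.0309, -0.0049,  0.0146,  0.0061,  0.0175]), 'effort': array([ -0.0006, -53.9605,  -1.267 , -15.8544,   0.009 ,   0.0094,
        -0.0001]), 'eef_pos': array([ 0.2544, -0.5702,  0.2305]), 'eef_rot': array([[-0.0009,  0.9131,  0.4077],
       [ 0.0017,  0.4077, -0.9131],
       [-1.    , -0.0001, -0.0019]]), 'contact_force': array([-0.4608, -0.0992, -0.5338]), 'torque': array([-0.0022, -0.0064,  0.0029]), 'grip_width': 0.9979765713505313}
scene {'intrinsics': array([[389.8339,   0.    , 277.9974],
       [  0.    , 389.8339, 207.4931],
       [  0.    ,   0.    ,   1.    ]]), 'R': array([[-0.6592,  0.7518, -0.0159],
       [ 0.4836,  0.4077, -0.7745],
       [-0.5758, -0.5182, -0.6323]]), 't': array([ 0.3872, -0.1644,  1.4992])}
top {'intrinsics': array([[442.8002,   0.    , 275.929 ],
       [  0.    , 442.8002, 216.7758],
       [  0.    ,   0.    ,   1.    ]]), 'R': array([[-0.0022, -1.    ,  0.0062],
       [-0.9979,  0.0018, -0.0651],
       [ 0.0651, -0.0063, -0.9979]]), 't': array([-0.0556,  0.5365,  1.3031])}
```

View pics/scene0.png

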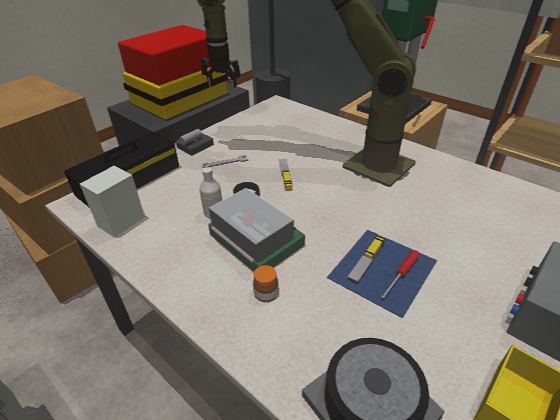

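View pics/top0.png

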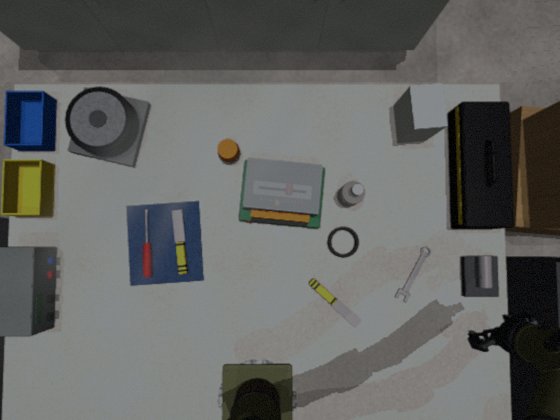

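Two pry-like tools show in the top view: one on the mat at about (180,243), and one on the bench at about (333,300). Robot's left (+y) is image left, so the mat one is the one meant. I'll confirm that in a crop.

```bash
python3 - <<'E'
import cv2, numpy as np
im=cv2.imread("pics/top0.png")
a=cv2.resize(im[190:295,115:215],None,fx=5.5,fy=5.5,interpolation=cv2.INTER_CUBIC)
cv2.imwrite("pics/crop_mat.png",np.clip(a*1.6,0,255).astype('uint8'))
a=cv2.resize(im[145:240,230:370],None,fx=5.5,fy=5.5,interpolation=cv2.INTER_CUBIC)
cv2.imwrite("pics/crop_con.png",np.clip(a*1.6,0,255).astype('uint8'))
im=cv2.imread("pics/scene0.png")
a=cv2.resize(im[180:275,200:310],None,fx=6,fy=6,interpolation=cv2.INTER_CUBIC)
cv2.imwrite("pics/crop_con2.png",a)
E
```

```text
(no output)
```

View pics/crop_mat.png

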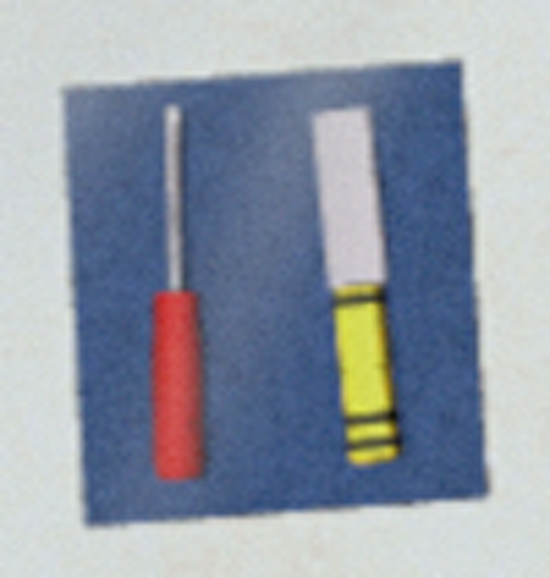

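View pics/crop_con.png

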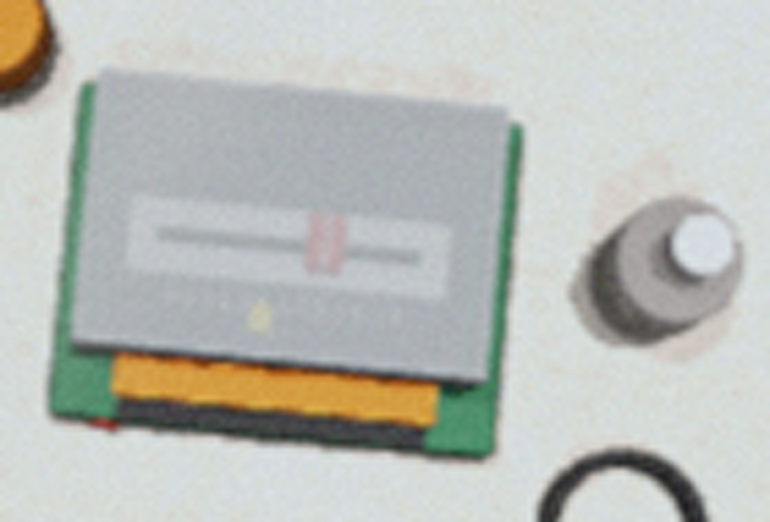

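View pics/crop_con2.png

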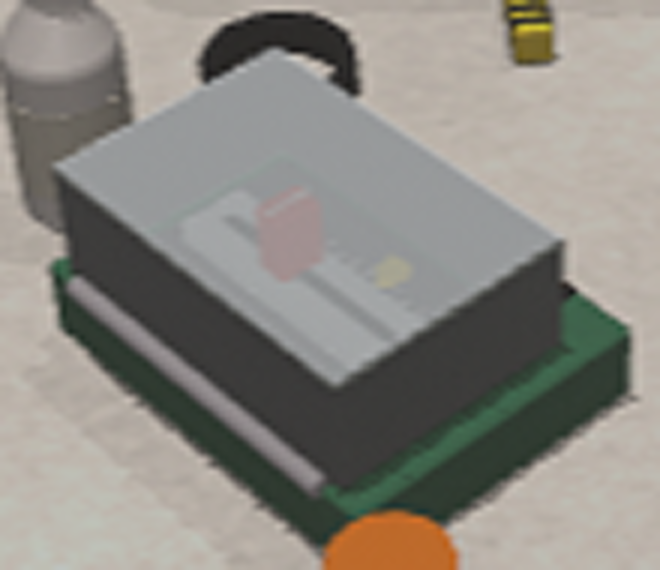

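```bash
cat > h.py <<'E'
import numpy as np, cv2
from rig import manip
from scipy.optimize import least_squares
np.set_printoptions(precision=4,suppress=True)
def ray(name,uv,cal=None):
    c=cal or manip.calibration(name); R=c["R"];t=c["t"];K=c["intrinsics"]
    uv=np.atleast_2d(uv).astype(float)
    d=np.c_[(uv[:,0]-K[0,2])/K[0,0],(uv[:,1]-K[1,2])/K[1,1],np.ones(len(uv))]
    return -R.T@t, d@R
def onz(name,uv,z):
    o,d=ray(name,uv); z=np.broadcast_to(z,len(d)); return o+d*((z-o[2])/d[:,2])[:,None]
def proj(name,X,cal=None):
    c=cal or manip.calibration(name); p=np.atleast_2d(X)@c["R"].T+c["t"]; K=c["intrinsics"]
    return np.c_[K[0,0]*p[:,0]/p[:,2]+K[0,2],K[1,1]*p[:,1]/p[:,2]+K[1,2]]
def crop(p,ox,oy,s): return (np.atleast_2d(p)+.5)/s-.5+np.array([ox,oy])
def fit(items,x0):
    """items: (cam, uv, local xyz); fit x,y,yaw at z=0"""
    cals={n:manip.calibration(n) for n in ("scene","top")}
    def f(q):
        c,s=np.cos(q[2]),np.sin(q[2]); r=[]
        for n,uv,L in items:
            W=[q[0]+c*L[0]-s*L[1],q[1]+s*L[0]+c*L[1],L[2]]
            r+=list(proj(n,W,cals[n])[0]-uv)
        return r
    s=least_squares(f,x0,loss="soft_l1"); return s.x,np.array(f(s.x)).reshape(-1,2)
E
python3 - <<'E'
from h import *
C=lambda p:crop(p,230,145,5.5)[0]
S=lambda p:crop(p,200,180,6)[0]
it=[("top",C((50,414)),(-.1,.12,.045)),("top",C((494,457)),(-.1,-.12,.045)),
("top",C((103,68)),(.075,.105,.115)),("top",C((508,108)),(.075,-.105,.115)),("top",C((72,345)),(-.065,.105,.115)),("top",C((483,383)),(-.065,-.105,.115)),
("scene",S((54,167)),(.075,-.105,.115)),("scene",S((336,385)),(.075,.105,.115)),("scene",S((565,240)),(-.065,.105,.115)),("scene",S((275,48)),(-.065,-.105,.115)),("scene",S((630,332)),(-.1,.12,.045))]
q,r=fit(it,[.5,0,0]); print("console",q,np.degrees(q[2]));print(r)
M=lambda p:crop(p,115,190,5.5)[0]
it=[("top",M(p),l) for p,l in [((62,88),(.12,.11,.004)),((462,60),(.12,-.11,.004)),((488,496),(-.12,-.11,.004)),((86,526),(-.12,.11,.004))]]
q,r=fit(it,[.4,.3,0]); print("mat",q,np.degrees(q[2]));print(r)
b=.004
it=[("top",M(p),l) for p,l in [((312,113),(.095,.015,.0145+b)),((370,108),(.095,-.015,.0145+b)),((330,288),(.0,.015,.0145+b)),((386,282),(0,-.015,.0145+b)),((345,463),(-.095,.012,.026+b)),((399,459),(-.095,-.012,.026+b))]]
q,r=fit(it,[.4,.3,0]); print("pry",q,np.degrees(q[2]));print(r)
print("mark", onz("top",[C((260,316))],.053))
print("fader", onz("top",[C((326,243))],.0995))
for n,p in (("bottle",(345,195)),("tape",(343,241)),("jar",(228,150)),("wr",(412,275)),("sd",(147,245))): print(n,onz("top",[p],.02))
E
```

```text
console [ 0.6135 -0.0745 -0.0993] -5.691212554708243
[[-0.8823 -0.0523]
 [ 0.2505  0.1228]
 [-0.7181 -0.4931]
 [ 0.664  -0.4425]
 [-0.2034 -1.0303]
 [ 0.6488 -0.5599]
 [ 0.0457 -0.5179]
 [ 0.0022 -0.2474]
 [ 0.0666 -0.6635]
 [ 0.4734 -0.5987]
 [ 1.1148 -0.9403]]
mat [0.4605 0.2774 0.0708] 4.05573013783275
[[-0.1199 -0.1905]
 [ 0.1282 -0.3541]
 [ 0.3625  0.2567]
 [-0.37    0.2638]]
pry [0.4639 0.2288 0.1115] 6.386665116069638
[[ 0.2339  0.0276]
 [-0.2785 -0.1964]
 [ 0.1109 -0.0606]
 [ 0.0076 -0.1179]
 [ 0.7403  0.2792]
 [-0.9065  0.0673]]
mark [[ 0.577  -0.0592  0.053 ]]
fader [[ 0.6098 -0.0927  0.0995]]
bottle [[ 0.6011 -0.2633  0.02  ]]
tape [[ 0.4638 -0.2557  0.02  ]]
jar [[0.7376 0.0869 0.02  ]]
wr [[ 0.3629 -0.4587  0.02  ]]
sd [[0.4532 0.3252 0.02  ]]
```

```bash
cat >> h.py <<'E'
from scipy.spatial.transform import Rotation as Rot
def down(yawz,tilt=0,about=None):
    """tool x down, tool z horizontal at yaw yawz deg; tilt deg about tool z afterwards"""
    z=np.array([np.cos(np.radians(yawz)),np.sin(np.radians(yawz)),0]); x=np.array([0,0,-1.]); y=np.cross(z,x)
    return np.c_[x,y,z]@Rot.from_rotvec([0,0,np.radians(tilt)]).as_matrix()
def rows(targets):
    s=manip.get_state(); p=s["eef_pos"];R=s["eef_rot"]
    print("t %.2f"%s["clock"],"pos",p,"F",s["contact_force"],"grip %.3f"%s["grip_width"],"q",np.round(s["joint_positions"],1))
    for P,T in targets:
        d=R.T@(np.array(P)-p)*1000; w=np.degrees(Rot.from_matrix(R.T@T).as_rotvec())/5
        print(np.round(d,1).tolist(),np.round(w,2).tolist())
E
python3 - <<'E'
from h import *
rows([((.40,-.13,.12),down(-95.7)),((.395,-.13,.08),down(-95.7))])
print(down(-95.7))
E
```

```text
t 0.10 pos [ 0.2545 -0.5702  0.2306] F [-0.3243 -0.1348  0.4234] grip 1.004 q [ 67.9  39.5 -11.1  89.7   9.   51.7 -12.3]
[111.1, 312.4, -342.4] [5.95, -0.02, 0.01]
[151.1, 307.8, -344.4] [5.95, -0.02, 0.01]
[[ 0.      0.9951 -0.0993]
 [ 0.     -0.0993 -0.9951]
 [-1.      0.      0.    ]]
```

{"name": "step_arm", "arguments": {"commands": [50,60,-65,1,0,0,75,120,-130,2,0,0,100,180,-195,4,0,0,110,240,-260,6,0,0,110,290,-320,6,0,0,110,312,-342,6,0,0,130,310,-343,6,0,0,150,308,-344,6,0,0,150,308,-344,6,0,0,150,308,-344,6,0,0], "claw": 0}}

```text
clock: 1.35
eef_pos: [0.3956, -0.1317, 0.0813]
eef_rot: [[-0.001, 0.995, -0.104], [-0.001, -0.104, -0.995], [-1.0, -0.0, 0.001]]
contact_force: [0.6, 0.3, 0.7]
grip_width: 1.003
```

```bash
python3 - <<'E'
from h import *
rows([])
print(manip.get_state()["eef_rot"])
E
```

```text
t 1.35 pos [ 0.3956 -0.1317  0.0813] F [0.6137 0.3004 0.6604] grip 1.003 q [ 11.3  43.2   1.2 132.   -9.2   4.9 -74.7]
[[-0.0006  0.9946 -0.104 ]
 [-0.0006 -0.104  -0.9946]
 [-1.     -0.0005  0.0006]]
```

```bash
python3 - <<'E'
from h import *
T=down(-83.6,-15); print(T)
rows([((.42,.04,.12),down(-90,-10)),((.4241,.2243,.10),T),((.4241,.2243,.011),T)])
E
```

```text
[[-0.2572  0.9599  0.1115]
 [-0.0289  0.1077 -0.9938]
 [-0.9659 -0.2588  0.    ]]
t 1.35 pos [ 0.3956 -0.1317  0.0813] F [0.6137 0.3004 0.6604] grip 1.003 q [ 11.3  43.2   1.2 132.   -9.2   4.9 -74.7]
[-38.8, 6.4, -173.3] [-1.19, -0.1, -1.99]
[-19.0, -8.7, -357.0] [-2.46, -0.32, -2.98]
[70.0, -8.6, -357.1] [-2.46, -0.32, -2.98]
```

{"name": "step_arm", "arguments": {"commands": [-15,5,-50,-0.4,0,-0.7,-38,6,-110,-0.8,0,-1.5,-38,6,-173,-1.2,-0.1,-2,-30,0,-235,-1.8,-0.2,-2.5,-20,-5,-295,-2.5,-0.3,-3,-19,-9,-357,-2.5,-0.3,-3,-19,-9,-357,-2.5,-0.3,-3,-19,-9,-357,-2.5,-0.3,-3]}}

```text
clock: 2.35
eef_pos: [0.4248, 0.2229, 0.1009]
eef_rot: [[-0.257, 0.96, 0.113], [-0.028, 0.109, -0.994], [-0.966, -0.258, -0.001]]
contact_force: [0.9, -0.4, -0.8]
grip_width: 1.004
```

```bash
python3 - <<'E'
from h import *
T=down(-83.6,-15)
rows([((.4241,.2243,.011),T)])
cv2.imwrite("pics/w1.png",manip.capture("wrist")[:,:,::-1])
E
```

```text
t 2.35 pos [0.4248 0.2229 0.1009] F [ 0.8638 -0.4076 -0.826 ] grip 1.004 q [-33.   47.    6.6 107.9 -16.   40.5 -97.9]
[86.9, 22.8, -1.3] [0.02, -0.01, -0.0]
```

View pics/w1.png

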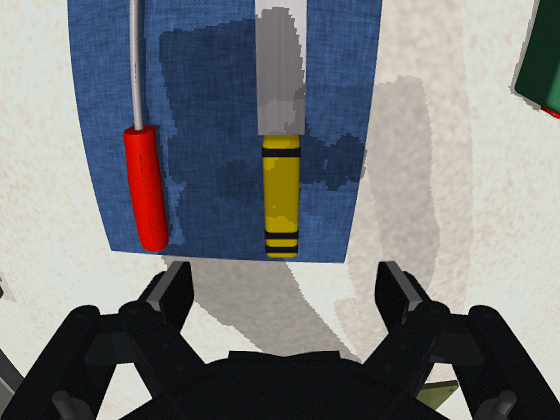

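The wrist view shows the pry handle at column ~282, centred between the pads (inner edges ~190 and ~377). The screwdriver at column ~145 will stay outside the left finger. Next I descend and close.

{"name": "step_arm", "arguments": {"commands": [29,8,-1,0,0,0,58,15,-1,0,0,0,80,21,-1,0,0,0,87,23,-1,0,0,0,87,23,-1,0,0,0,87,23,-1,0,0,0]}}

```text
clock: 3.15
eef_pos: [0.4241, 0.2258, 0.0112]
eef_rot: [[-0.257, 0.96, 0.114], [-0.027, 0.111, -0.993], [-0.966, -0.258, -0.003]]
contact_force: [-0.2, 0.2, -0.1]
grip_width: 0.999
```

```bash
python3 - <<'E'
from h import *
rows([((.4241,.2243,.011),down(-83.6,-15))])
cv2.imwrite("pics/w2.png",manip.capture("wrist")[:,:,::-1])
E
```

```text
t 3.15 pos [0.4241 0.2258 0.0112] F [-0.193   0.2128 -0.0753] grip 0.999 q [-31.6  55.8   3.8 108.6 -17.8  30.7 -96.1]
[0.2, -0.1, 1.5] [0.04, -0.02, -0.01]
```

View pics/w2.png

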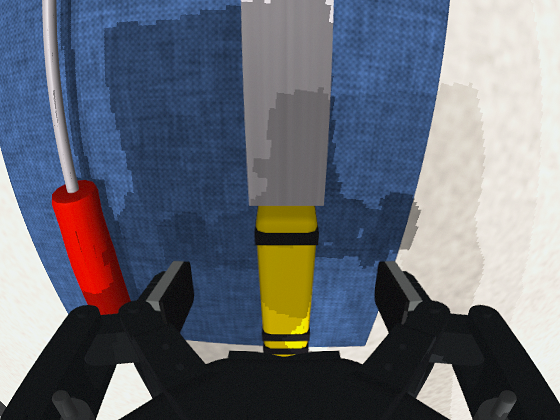

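The pry is still centred (column ~287) and the screwdriver handle is clear of the left finger. Closing now.

{"name": "step_arm", "arguments": {"commands": [0,0,1,0,0,0,0,0,1,0,0,0,0,0,1,0,0,0,0,0,1,0,0,0,0,0,1,0,0,0,0,0,1,0,0,0], "claw": 1}}

```text
clock: 3.95
eef_pos: [0.4237, 0.2253, 0.0106]
eef_rot: [[-0.258, 0.959, 0.115], [-0.027, 0.112, -0.993], [-0.966, -0.259, -0.003]]
contact_force: [0.1, -0.6, 6.1]
grip_width: 0.266
```

```bash
python3 - <<'E'
from h import *
s=manip.get_state()
rows([((.4241,.2243,.12),s["eef_rot"])])
E
```

```text
t 3.95 pos [0.4237 0.2253 0.0106] F [ 0.0816 -0.6452  6.1417] grip 0.266 q [-31.6  55.9   3.8 108.7 -17.8  30.6 -96. ]
[-105.8, -28.1, 0.7] [0.0, 0.0, 0.0]
```

{"name": "step_arm", "arguments": {"commands": [-10,-3,0,0,0,0,-40,-11,0,0,0,0,-75,-20,0,0,0,0,-106,-28,0,0,0,0,-106,-28,0,0,0,0,-106,-28,0,0,0,0]}}

```text
clock: 4.7
eef_pos: [0.4233, 0.2247, 0.1195]
eef_rot: [[-0.259, 0.959, 0.115], [-0.028, 0.112, -0.993], [-0.965, -0.26, -0.002]]
contact_force: [0.3, -0.8, -1.4]
grip_width: 0.265
```

```bash
python3 - <<'E'
from h import *
rows([])
for n in ("wrist","scene","top"): cv2.imwrite(f"pics/{n}3.png",manip.capture(n)[:,:,::-1])
im=cv2.imread("pics/scene3.png"); cv2.imwrite("pics/scene3c.png",cv2.resize(im[150:320,250:470],None,fx=3.5,fy=3.5,interpolation=cv2.INTER_CUBIC))
E
```

```text
t 4.70 pos [0.4233 0.2247 0.1195] F [ 0.3428 -0.7688 -1.4417] grip 0.265 q [-33.5  45.2   7.1 107.4 -15.7  42.8 -98.3]
```

View pics/wrist3.png

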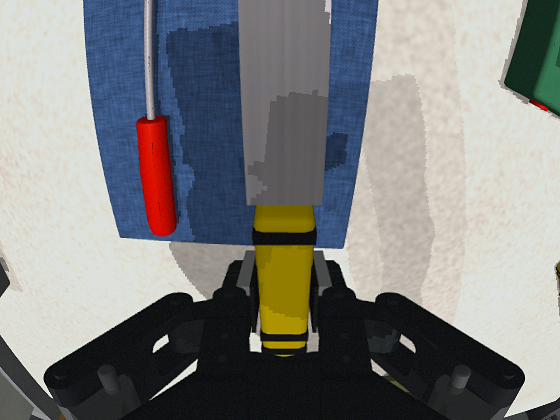

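View pics/scene3c.png

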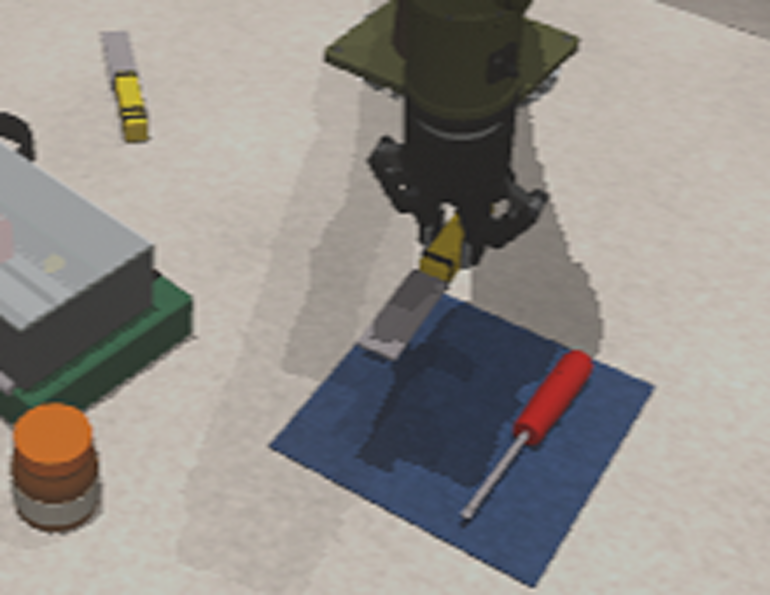

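```bash
python3 - <<'E'
from h import *
s=manip.get_state(); T=s["eef_rot"];p=s["eef_pos"]
# pry frame in tool from grasp
R0=np.array([[-0.258,0.959,0.115],[-0.027,0.112,-0.993],[-0.966,-0.259,-0.003]])
f=np.cross([0,0,1],np.r_[0,0,0])
def pryaxes(T):
    # forward dir = -tool z rotated.. pry x: horizontal perp to tool z at grasp
    z=T[:,2]; a=np.radians(15)
    x=T[:,0]*(-np.sin(a))+T[:,1]*np.cos(a); up=-(T[:,0]*np.cos(a)+T[:,1]*np.sin(a)); return x,-z,up
x,y,up=pryaxes(T); print(x,y,up)
for k in (-.015,0,.015):
    P=p+.1353*x+.0064*up+k*y
    print(k,P,(proj("scene",P)-[250,150]+.5)*3.5-.5, proj("top",P))
im=cv2.imread("pics/top3.png"); cv2.imwrite("pics/top3c.png",cv2.resize(im[170:300,120:260],None,fx=5,fy=5,interpolation=cv2.INTER_CUBIC))
E
```

```text
[ 0.9933  0.1152 -0.0029] [-0.1152  0.9933  0.0018] [ 0.0031 -0.0014  1.    ]
-0.015 [0.5593 0.2252 0.1249] [[357.5896 343.0512]] [[173.2871 206.0636]]
0 [0.5576 0.2401 0.125 ] [[376.6517 351.3286]] [[167.8305 206.6999]]
0.015 [0.5558 0.255  0.125 ] [[395.9795 359.7214]] [[162.3718 207.3364]]
```

View pics/top3c.png

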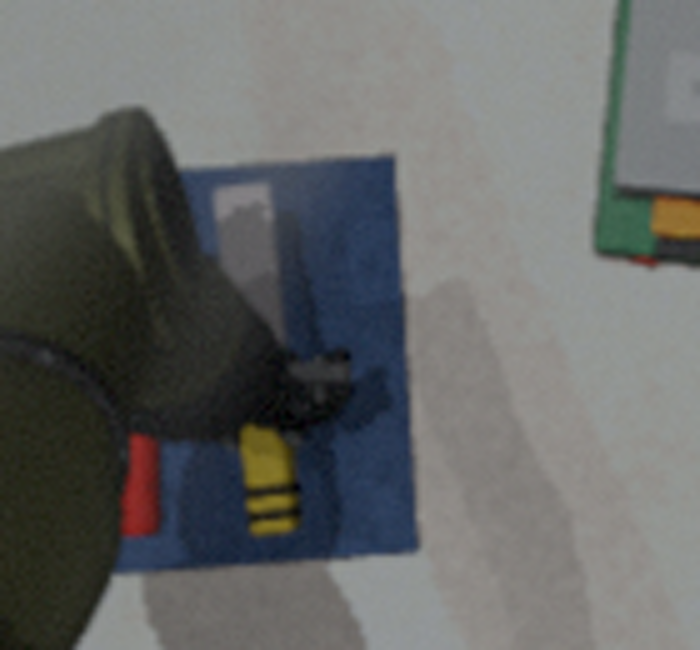

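Held firmly, and the predicted tip pixels match both cameras within about 1 px (top: tip at ~(168,207)). Now I move to in front of the lip.

```bash
cat >> h.py <<'E'
CX=np.array([.6135,-.0745]); CY=np.radians(-5.69)
def con(p): # console frame (m) -> world
    c,s=np.cos(CY),np.sin(CY); return np.array([CX[0]+c*p[0]-s*p[1],CX[1]+s*p[0]+c*p[1],p[2]])
def uncon(P):
    d=np.array(P[:2])-CX; c,s=np.cos(CY),np.sin(CY); return np.array([c*d[0]+s*d[1],-s*d[0]+c*d[1],P[2]])
TA,TU=.1353,.0064
def pryax(T,a=15):
    a=np.radians(a); x=-T[:,0]*np.sin(a)+T[:,1]*np.cos(a); up=-(T[:,0]*np.cos(a)+T[:,1]*np.sin(a)); return x,-T[:,2],up
def tcp_for_tip(tipc,pitch=0):
    """pitch deg: tip up"""
    T=down(-90+np.degrees(CY),-15)
    T=Rot.from_rotvec(np.radians(-pitch)*np.array([-np.sin(CY),np.cos(CY),0])).as_matrix()@T
    x,y,up=pryax(T); return con(tipc)-TA*x-TU*up,T
def tipnow():
    s=manip.get_state(); x,y,up=pryax(s["eef_rot"]); return uncon(s["eef_pos"]+TA*x+TU*up), np.degrees(np.arcsin(x[2]))
E
python3 - <<'E'
from h import *
print(tipnow())
rows([tcp_for_tip((-.112,.10,.125)),tcp_for_tip((-.112,-.02,.1)),tcp_for_tip((-.112,-.02,.052))])
E
```

```text
(array([-0.0868,  0.3075,  0.125 ]), np.float64(-0.16886152563858842))
t 4.85 pos [0.4232 0.2246 0.119 ] F [ 0.6053  0.5154 -2.2664] grip 0.266 q [-33.5  45.3   7.1 107.4 -15.7  42.8 -98.3]
[17.3, -63.4, 168.6] [2.38, 0.62, 0.04]
[47.9, -81.6, 285.9] [2.38, 0.62, 0.04]
[94.2, -69.0, 286.0] [2.38, 0.62, 0.04]
```

{"name": "step_arm", "arguments": {"commands": [5,-20,45,0.6,0.2,0,12,-45,100,1.3,0.4,0,17,-60,150,2,0.5,0,20,-70,200,2.4,0.6,0,30,-80,250,2.4,0.6,0,48,-81,286,2.4,0.6,0,48,-81,286,2.4,0.6,0,72,-75,286,2.4,0.6,0,94,-69,286,2.4,0.6,0,94,-69,286,2.4,0.6,0,94,-69,286,2.4,0.6,0]}}

```text
clock: 6.22
eef_pos: [0.3664, -0.069, 0.0467]
eef_rot: [[-0.259, 0.961, -0.1], [0.025, -0.096, -0.995], [-0.966, -0.26, 0.001]]
contact_force: [-0.5, 0.0, -1.3]
grip_width: 0.267
```

```bash
python3 - <<'E'
from h import *
print(tipnow())
rows([tcp_for_tip((-.112,-.02,.052)),tcp_for_tip((-.067,-.02,.052))])
for n in ("wrist","scene","top"): cv2.imwrite(f"pics/{n}4.png",manip.capture(n)[:,:,::-1])
im=cv2.imread("pics/scene4.png"); cv2.imwrite("pics/scene4c.png",cv2.resize(im[130:280,190:400],None,fx=3.5,fy=3.5,interpolation=cv2.INTER_CUBIC))
im=cv2.imread("pics/top4.png"); cv2.imwrite("pics/top4c.png",cv2.resize(im[145:325,220:380],None,fx=3.3,fy=3.3,interpolation=cv2.INTER_CUBIC))
E
```

```text
(array([-0.1111, -0.0191,  0.0529]), np.float64(-0.0634125930536484))
t 6.22 pos [ 0.3664 -0.069   0.0467] F [-0.4886  0.0467 -1.3329] grip 0.267 q [  0.4  49.9   5.7 125.9 -13.6  19.9 -77.6]
[1.3, -0.6, 1.0] [-0.01, 0.01, 0.01]
[-10.4, 42.9, 1.0] [-0.01, 0.01, 0.01]
```

View pics/wrist4.png

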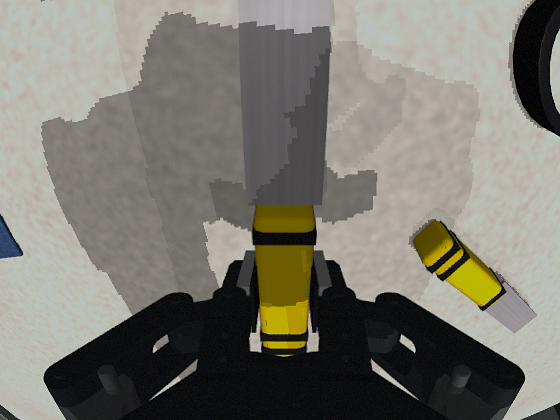

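View pics/top4c.png

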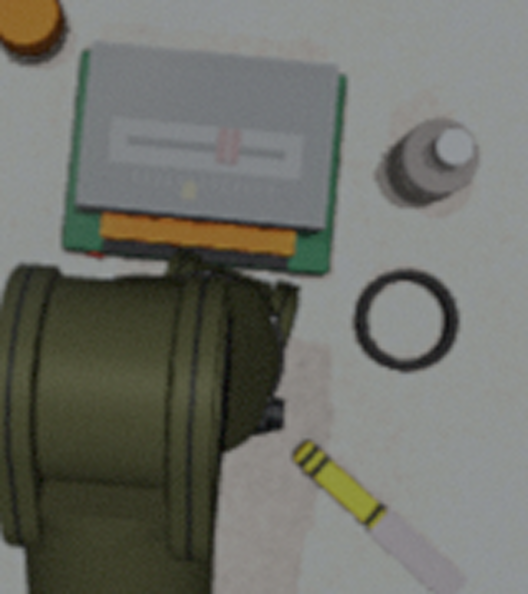

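The pry sits level in front of the slot and nothing is touching (wrist and top views). Inserting slowly.

{"name": "step_arm", "arguments": {"commands": [-1,10,1,0,0,0,-4,20,1,0,0,0,-6,29,1,0,0,0,-8,36,1,0,0,0,-10,41,1,0,0,0,-10,41,1,0,0,0,-10,41,1,0,0,0]}}

```text
clock: 7.25
eef_pos: [0.4078, -0.0747, 0.0454]
eef_rot: [[-0.259, 0.961, -0.101], [0.025, -0.097, -0.995], [-0.965, -0.26, 0.001]]
contact_force: [-0.7, -0.5, -0.8]
grip_width: 0.267
```

```bash
python3 - <<'E'
from h import *
print(tipnow())
rows([])
for n in ("scene",): cv2.imwrite(f"pics/{n}5.png",manip.capture(n)[:,:,::-1])
im=cv2.imread("pics/scene5.png"); cv2.imwrite("pics/scene5c.png",cv2.resize(im[100:280,190:410],None,fx=3.4,fy=3.3,interpolation=cv2.INTER_CUBIC))
E
```

```text
(array([-0.0694, -0.0208,  0.0515]), np.float64(-0.09887955952688686))
t 7.25 pos [ 0.4078 -0.0747  0.0454] F [-0.7155 -0.535  -0.7529] grip 0.267 q [ -0.1  50.9   7.2 119.  -13.   26.1 -78.1]
```

View pics/scene5c.png

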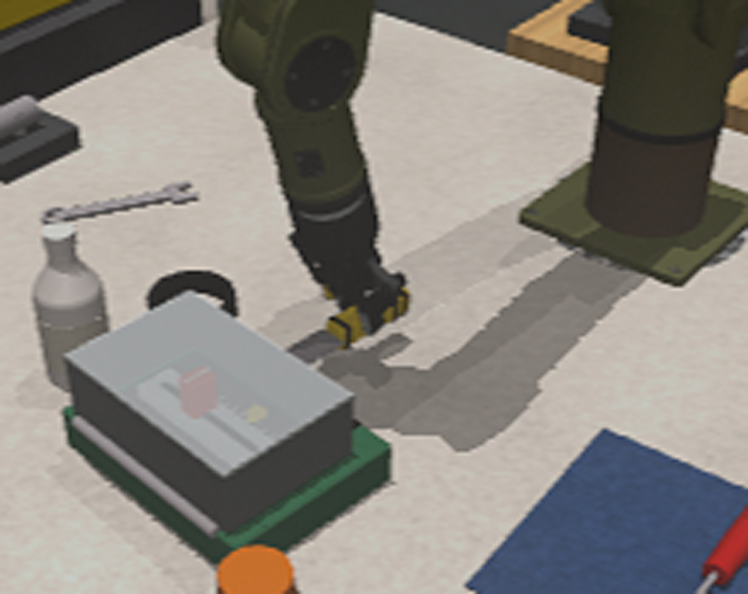

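```bash
cat >> h.py <<'E'
def arc(th,r=.144,h=.0105,yc=-.0205):
    return (.075-r*np.cos(th)+h*np.sin(th),yc,.047+r*np.sin(th)+h*np.cos(th))
E
python3 - <<'E'
from h import *
for th in np.arange(0,.61,.1): print(np.round(th,2),np.round(arc(th),4))
rows([tcp_for_tip(arc(t)) for t in np.arange(0,.61,.1)])
E
```

```text
0.0 [-0.069  -0.0205  0.0575]
0.1 [-0.0672 -0.0205  0.0718]
0.2 [-0.064  -0.0205  0.0859]
0.3 [-0.0595 -0.0205  0.0996]
0.4 [-0.0535 -0.0205  0.1127]
0.5 [-0.0463 -0.0205  0.1253]
0.6 [-0.0379 -0.0205  0.137 ]
t 7.30 pos [ 0.4077 -0.0747  0.0454] F [-0.4449  0.1427 -1.8432] grip 0.268 q [ -0.1  50.9   7.2 119.  -13.   26.1 -78.1]
[-5.7, -1.1, -0.1] [-0.02, 0.01, 0.02]
[-19.9, -3.1, -0.1] [-0.02, 0.01, 0.02]
[-34.4, -3.7, -0.1] [-0.02, 0.01, 0.02]
[-48.8, -2.8, -0.0] [-0.02, 0.01, 0.02]
[-63.0, -0.5, -0.0] [-0.02, 0.01, 0.02]
[-77.0, 3.2, -0.0] [-0.02, 0.01, 0.02]
[-90.5, 8.2, -0.0] [-0.02, 0.01, 0.02]
```

{"name": "step_arm", "arguments": {"commands": [-6,-1,0,0,0,0,-13,-2,0,0,0,0,-20,-3,0,0,0,0,-27,-3.5,0,0,0,0,-34,-3.5,0,0,0,0,-41,-3,0,0,0,0,-49,-3,0,0,0,0,-56,-2,0,0,0,0,-63,-0.5,0,0,0,0,-70,1,0,0,0,0,-77,3,0,0,0,0,-77,3,0,0,0,0]}}

```text
clock: 8.8
eef_pos: [0.4317, -0.077, 0.1193]
eef_rot: [[-0.257, 0.961, -0.1], [0.025, -0.097, -0.995], [-0.966, -0.259, 0.001]]
contact_force: [1.0, -0.4, -1.8]
grip_width: 0.264
```

```bash
python3 - <<'E'
from h import *
print(tipnow())
rows([tcp_for_tip(arc(t)) for t in np.arange(.5,1.41,.1)])
for n in ("scene","wrist"): cv2.imwrite(f"pics/{n}6.png",manip.capture(n)[:,:,::-1])
im=cv2.imread("pics/scene6.png"); cv2.imwrite("pics/scene6c.png",cv2.resize(im[100:280,190:410],None,fx=3.4,fy=3.3,interpolation=cv2.INTER_CUBIC))
E
```

```text
(array([-0.0454, -0.0207,  0.1257]), np.float64(0.01667925372863197))
t 8.80 pos [ 0.4317 -0.077   0.1193] F [ 1.0234 -0.439  -1.752 ] grip 0.264 q [ -1.9  43.8  10.4 113.8 -11.1  38.5 -79.5]
[0.7, -0.8, -0.0] [-0.02, 0.01, -0.0]
[-12.8, 4.3, -0.0] [-0.02, 0.01, -0.0]
[-25.8, 10.7, -0.0] [-0.02, 0.01, -0.0]
[-38.0, 18.4, -0.0] [-0.02, 0.01, -0.0]
[-49.4, 27.3, -0.0] [-0.02, 0.01, -0.0]
[-59.8, 37.2, -0.0] [-0.02, 0.01, -0.0]
[-69.2, 48.2, -0.0] [-0.02, 0.01, -0.0]
[-77.5, 60.0, -0.0] [-0.02, 0.01, -0.0]
[-84.5, 72.6, -0.1] [-0.02, 0.01, -0.0]
[-90.3, 85.8, -0.1] [-0.02, 0.01, -0.0]
```

View pics/scene6c.png

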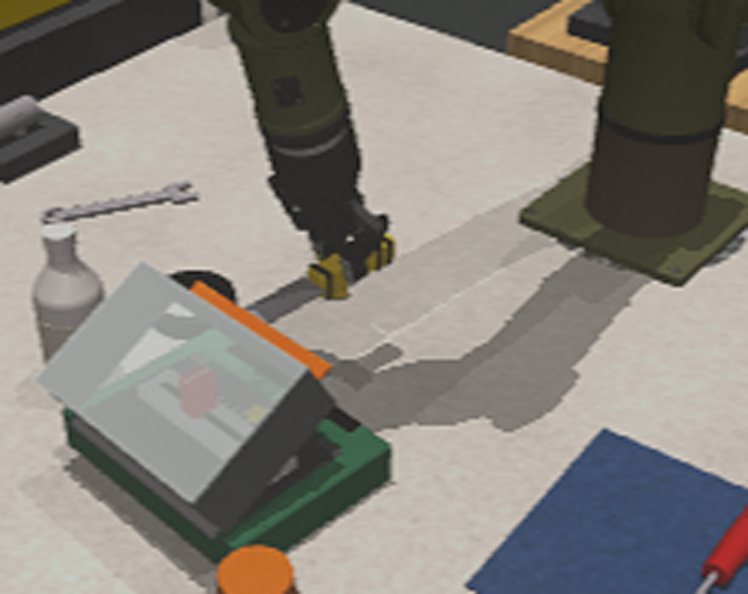

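View pics/wrist6.png

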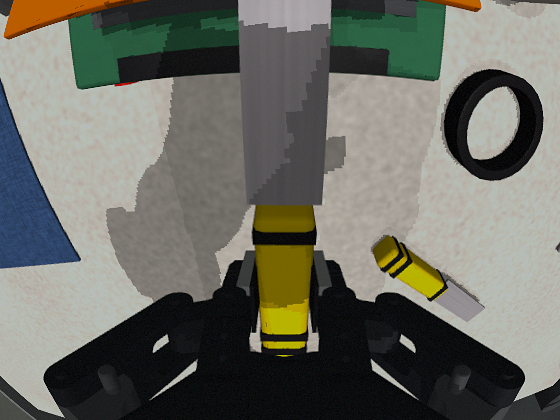

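The cover is up about 0.5 rad on the blade, the lip at (260,330) in the crop rests on it, and the tool has not slipped in the grip. I continue the arc.

{"name": "step_arm", "arguments": {"commands": [-6,2,0,0,0,0,-13,4,0,0,0,0,-19,7,0,0,0,0,-26,11,0,0,0,0,-32,14.5,0,0,0,0,-38,18.5,0,0,0,0,-44,23,0,0,0,0,-50,27.5,0,0,0,0,-55,32,0,0,0,0,-60,37,0,0,0,0,-65,43,0,0,0,0,-69,48,0,0,0,0,-74,54,0,0,0,0,-78,60,0,0,0,0,-82,66,0,0,0,0,-85,73,0,0,0,0,-88,79,0,0,0,0,-90,86,0,0,0,0,-90,86,0,0,0,0]}}

```text
clock: 11.28
eef_pos: [0.5375, -0.0876, 0.1833]
eef_rot: [[-0.258, 0.961, -0.1], [0.025, -0.097, -0.995], [-0.966, -0.259, 0.001]]
contact_force: [-0.6, -0.6, -1.4]
grip_width: 0.268
```

```bash
python3 - <<'E'
from h import *
print(tipnow())
rows([])
for n in ("scene","wrist"): cv2.imwrite(f"pics/{n}7.png",manip.capture(n)[:,:,::-1])
im=cv2.imread("pics/scene7.png"); cv2.imwrite("pics/scene7c.png",cv2.resize(im[100:280,190:410],None,fx=3.4,fy=3.3,interpolation=cv2.INTER_CUBIC))
E
```

```text
(array([ 0.061 , -0.0207,  0.1897]), np.float64(-0.027876359892982212))
t 11.28 pos [ 0.5375 -0.0876  0.1833] F [-0.5795 -0.6471 -1.353 ] grip 0.268 q [ -2.3  44.6  12.7  92.7  -9.6  59.  -81.7]
```

View pics/scene7c.png

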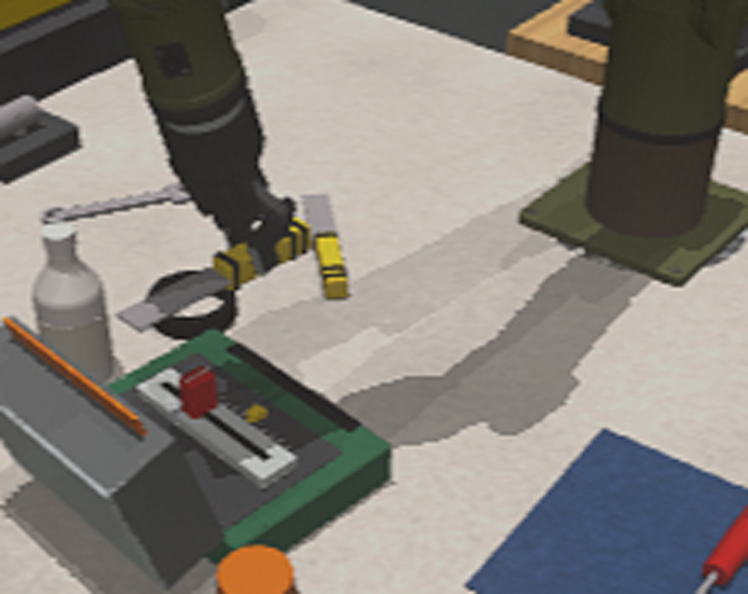

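The cover is fully open, lip now at crop ~(75,375), and fader and pointer are in the clear. Taking the pry back to its old spot on the mat.

```bash
python3 - <<'E'
from h import *
R0=down(-83.4,-15)
rows([((.43,-.07,.185),down(-95.7,-15)),((.4237,.2253,.13),R0),((.4237,.2253,.0110),R0)])
E
```

```text
t 11.38 pos [ 0.5367 -0.0875  0.1834] F [ 0.0821  0.0915 -1.01  ] grip 0.267 q [ -2.3  44.5  12.7  92.8  -9.6  59.  -81.7]
[26.5, -104.6, -6.7] [-0.02, 0.01, 0.02]
[88.6, -125.1, -300.0] [-2.39, -0.63, 0.02]
[203.5, -94.1, -300.1] [-2.39, -0.63, 0.02]
```

{"name": "step_arm", "arguments": {"commands": [14,-54,-3,0,0,0,26,-105,-7,0,0,0,35,-108,-65,-0.4,-0.1,0,48,-112,-125,-1,-0.3,0,60,-116,-180,-1.5,-0.4,0,70,-120,-235,-2,-0.5,0,80,-123,-280,-2.4,-0.6,0,89,-125,-300,-2.4,-0.6,0,89,-125,-300,-2.4,-0.6,0,89,-125,-300,-2.4,-0.6,0]}}

```text
clock: 12.62
eef_pos: [0.4244, 0.2226, 0.1299]
eef_rot: [[-0.258, 0.96, 0.112], [-0.029, 0.108, -0.994], [-0.966, -0.26, -0.0]]
contact_force: [-0.1, -0.1, -1.7]
grip_width: 0.263
```

```bash
python3 - <<'E'
from h import *
R0=down(-83.4,-15)
rows([((.4237,.2253,.0115),R0)])
for n in ("top","wrist","scene"): cv2.imwrite(f"pics/{n}8.png",manip.capture(n)[:,:,::-1])
im=cv2.imread("pics/top8.png"); a=cv2.resize(im[120:235,230:360],None,fx=6,fy=5.2,interpolation=cv2.INTER_CUBIC); cv2.imwrite("pics/top8c.png",np.clip(a*1.6,0,255).astype('uint8'))
im=cv2.imread("pics/scene8.png"); cv2.imwrite("pics/scene8c.png",cv2.resize(im[180:275,200:310],None,fx=6,fy=6,interpolation=cv2.INTER_CUBIC))
E
```

```text
t 12.62 pos [0.4244 0.2226 0.1299] F [-0.0632 -0.1182 -1.6743] grip 0.263 q [-33.2  44.2   6.8 107.1 -14.7  44.  -99.3]
[114.4, 30.3, -2.7] [-0.03, -0.01, 0.01]
```

View pics/wrist8.png

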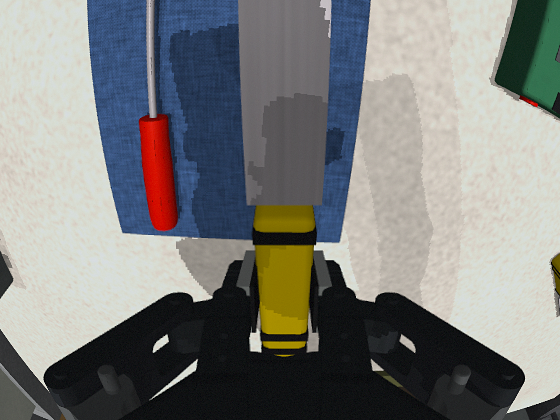

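View pics/top8c.png

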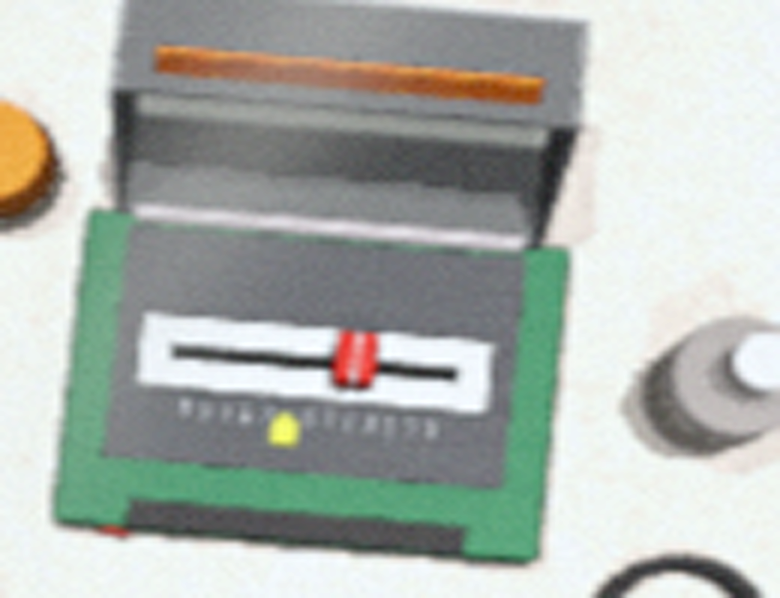

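View pics/scene8c.png

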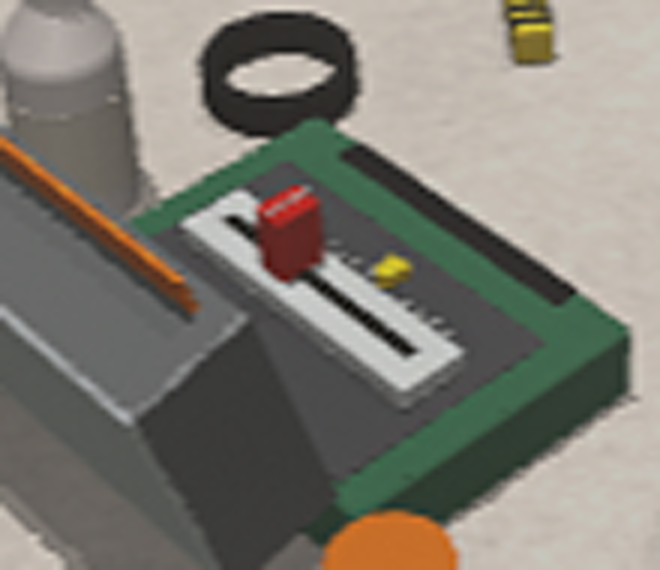

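Everything is visible now: fader white line at crop (357,360) and pointer at (284,428) in the top view. I lower the pry and measure.

{"name": "step_arm", "arguments": {"commands": [40,10,-2,0,0,0,80,21,-3,0,0,0,100,26,-3,0,0,0,108,28,-3,0,0,0,114,30,-3,0,0,0,114,30,-3,0,0,0,114,30,-3,0,0,0]}}

```text
clock: 13.65
eef_pos: [0.4235, 0.2287, 0.0124]
eef_rot: [[-0.257, 0.96, 0.115], [-0.027, 0.112, -0.993], [-0.966, -0.258, -0.003]]
contact_force: [-0.6, 0.2, -0.8]
grip_width: 0.269
```

```bash
python3 - <<'E'
from h import *
rows([((.4237,.2253,.0105),down(-83.4,-15))])
C=lambda p:(np.array(p)+.5)/[6,5.2]-.5+[230,120]
# mark base triangle: use top z .053 ; fader line
m=onz("top",[C((284,430))],.053)[0]; f=onz("top",[C((357,358))],.0995)[0]
print("top mark",m,uncon(m),"fader",f,uncon(f))
it=[("top",C(p),l) for p,l in [((52,523),(-.1,.12,.045)),((537,563),(-.1,-.12,.045)),((572,250),(.08,-.12,.045)),((92,208),(.08,.12,.045))]]
q,r=fit(it,[.6,-.07,-.1]);print(q,np.degrees(q[2]),r.tolist())
S=lambda p:crop(p,200,180,6)[0]
m=onz("scene",[S((392,266))],.053)[0]; f=onz("scene",[S((290,200))],.0995)[0]
print("scene mark",m,uncon(m),"fader",f,uncon(f))
E
```

```text
t 13.65 pos [0.4235 0.2287 0.0124] F [-0.6213  0.2406 -0.8218] grip 0.269 q [-31.7  55.7   3.3 108.5 -17.1  30.8 -97. ]
[1.9, 0.3, 3.4] [0.01, -0.03, -0.01]
top mark [ 0.5763 -0.0594  0.053 ] [-0.0385  0.0113  0.053 ] fader [ 0.6108 -0.0933  0.0995] [-0.0009 -0.019   0.0995]
[ 0.6123 -0.0749 -0.1015] -5.815251946051904 [[-0.4026748805898137, -0.04480051185470302], [0.6115523300137511, 0.43360038707902504], [0.44361422135375506, -0.1804899883481994], [-0.6649532035650623, -0.19702411463117642]]
scene mark [ 0.5769 -0.06    0.053 ] [-0.0379  0.0108  0.053 ] fader [ 0.6108 -0.0936  0.0995] [-0.0008 -0.0193  0.0995]
```

{"name": "step_arm", "arguments": {"commands": [1,0,3,0,0,0,2,0,3,0,0,0,2,0,3,0,0,0]}}

```text
clock: 14.02
eef_pos: [0.4232, 0.2249, 0.0106]
eef_rot: [[-0.258, 0.959, 0.115], [-0.028, 0.111, -0.993], [-0.966, -0.259, -0.002]]
contact_force: [0.7, -0.9, 4.8]
grip_width: 0.266
```

{"name": "step_arm", "arguments": {"commands": [0,0,0,0,0,0,0,0,0,0,0,0,0,0,0,0,0,0,0,0,0,0,0,0,0,0,0,0,0,0], "claw": 0}}

```text
clock: 14.65
eef_pos: [0.4228, 0.2255, 0.0098]
eef_rot: [[-0.258, 0.959, 0.115], [-0.027, 0.112, -0.993], [-0.966, -0.26, -0.002]]
contact_force: [0.6, -0.7, 0.1]
grip_width: 0.998
```

```bash
python3 - <<'E'
from h import *
s=manip.get_state()
rows([(s["eef_pos"]+[0,0,.12],s["eef_rot"])])
cv2.imwrite("pics/w9.png",manip.capture("wrist")[:,:,::-1])
E
```

```text
t 14.65 pos [0.4228 0.2255 0.0098] F [ 0.6238 -0.7248  0.1238] grip 0.998 q [-31.4  55.9   3.2 108.7 -17.   30.4 -96.8]
[-115.9, -31.2, -0.3] [0.0, 0.0, 0.0]
```

View pics/w9.png

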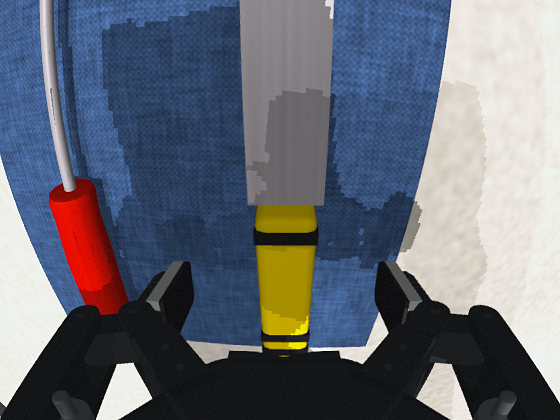

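Released: the pry lies flat on the mat between the open pads. Lifting off and moving over the fader.

```bash
python3 - <<'E'
from h import *
T=down(-95.7)
rows([((.4228,.2255,.13),down(-83.4,-15)),((.6108,-.0934,.16),T),((.6108,-.0934,.078),T)])
E
```

```text
t 14.70 pos [0.4228 0.2255 0.0098] F [-0.0359  0.694  -0.1573] grip 0.997 q [-31.4  55.9   3.2 108.7 -17.   30.4 -96.7]
[-116.1, -31.2, -0.3] [0.01, -0.03, 0.01]
[-184.9, 105.7, 338.1] [2.45, 0.29, 3.0]
[-105.7, 127.0, 338.3] [2.45, 0.29, 3.0]
```

{"name": "step_arm", "arguments": {"commands": [-30,-8,0,0,0,0,-75,-20,0,0,0,0,-116,-31,0,0,0,0,-130,-5,50,0.4,0,0.4,-140,15,105,0.8,0.1,0.8,-150,35,160,1.2,0.1,1.3,-160,60,215,1.7,0.2,1.8,-172,80,270,2.2,0.2,2.4,-185,106,325,2.4,0.3,3,-185,106,338,2.4,0.3,3,-185,106,338,2.4,0.3,3,-185,106,338,2.4,0.3,3]}}

```text
clock: 16.2
eef_pos: [0.6105, -0.0905, 0.1596]
eef_rot: [[-0.002, 0.996, -0.092], [0.003, -0.092, -0.996], [-1.0, -0.002, -0.003]]
contact_force: [0.7, 0.6, 0.6]
grip_width: 0.999
```

```bash
python3 - <<'E'
from h import *
T=down(-95.7)
rows([((.6108,-.0934,.078),T)])
cv2.imwrite("pics/w10.png",manip.capture("wrist")[:,:,::-1])
E
```

```text
t 16.20 pos [ 0.6105 -0.0905  0.1596] F [0.7406 0.5828 0.6125] grip 0.999 q [ -1.6  44.4  10.5  95.5 -11.5  41.2 -80.6]
[81.6, 0.8, 3.1] [0.08, -0.04, 0.02]
```

View pics/w10.png

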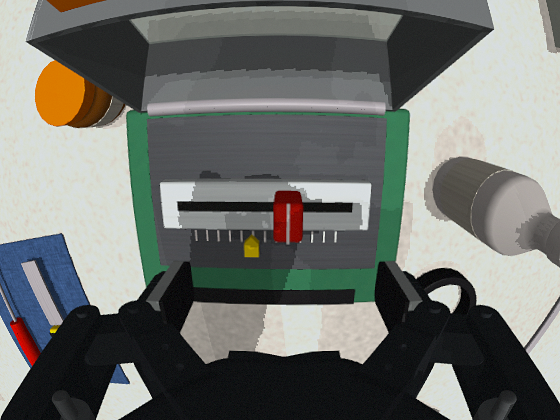

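The fader (column 288) is centred between the pads and the pointer is at (252,245). Descending.

{"name": "step_arm", "arguments": {"commands": [30,0,3,0,0,0,60,1,3,0,0,0,82,1,3,0,0,0,82,1,3,0,0,0,82,1,3,0,0,0]}}

```text
clock: 16.88
eef_pos: [0.6124, -0.0954, 0.0789]
eef_rot: [[0.001, 0.996, -0.094], [0.001, -0.094, -0.996], [-1.0, 0.001, -0.001]]
contact_force: [0.3, 1.1, 1.4]
grip_width: 0.997
```

{"name": "step_arm", "arguments": {"commands": [0,0,0,0,0,0,0,0,0,0,0,0,0,0,0,0,0,0,0,0,0,0,0,0,0,0,0,0,0,0], "claw": 1}}

```text
clock: 17.5
eef_pos: [0.612, -0.0961, 0.0786]
eef_rot: [[0.0, 0.995, -0.095], [0.002, -0.095, -0.995], [-1.0, 0.0, -0.002]]
contact_force: [0.0, 1.2, 5.9]
grip_width: 0.22
```

```bash
python3 - <<'E'
from h import *
rows([])
s=manip.get_state(); print(uncon(s["eef_pos"]))
p=s["eef_pos"]+.0302*np.array([-np.sin(CY),np.cos(CY),0]); rows([(p,s["eef_rot"])])
cv2.imwrite("pics/w11.png",manip.capture("wrist")[:,:,::-1])
E
```

```text
t 17.50 pos [ 0.612  -0.0961  0.0786] F [0.022  1.2092 5.8678] grip 0.220 q [  0.   51.1   8.6  97.7 -12.7  32.1 -79.2]
[ 0.0007 -0.0216  0.0786]
t 17.50 pos [ 0.612  -0.0961  0.0786] F [0.022  1.2092 5.8678] grip 0.220 q [  0.   51.1   8.6  97.7 -12.7  32.1 -79.2]
[0.0, 0.1, -30.2] [0.0, 0.0, 0.0]
```

View pics/w11.png

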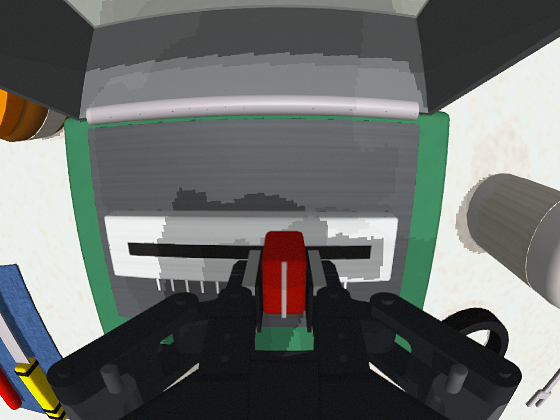

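The fader is gripped (white line at column ~284, between the pads). Sliding it left.

{"name": "step_arm", "arguments": {"commands": [0,0,-5,0,0,0,0,0,-11,0,0,0,0,0,-17,0,0,0,0,0,-23,0,0,0,0,0,-28,0,0,0,0,0,-31,0,0,0,0,0,-31,0,0,0,0,0,-31,0,0,0]}}

```text
clock: 18.55
eef_pos: [0.6151, -0.066, 0.0786]
eef_rot: [[0.001, 0.995, -0.095], [0.0, -0.095, -0.995], [-1.0, 0.001, -0.0]]
contact_force: [-1.6, -0.5, 7.0]
grip_width: 0.22
```

```bash
python3 - <<'E'
from h import *
rows([])
print(uncon(manip.get_state()["eef_pos"]))
for n in ("scene","top"): cv2.imwrite(f"pics/{n}12.png",manip.capture(n)[:,:,::-1])
im=cv2.imread("pics/scene12.png"); cv2.imwrite("pics/scene12c.png",cv2.resize(im[180:275,200:310],None,fx=6,fy=6,interpolation=cv2.INTER_CUBIC))
E
```

```text
t 18.55 pos [ 0.6151 -0.066   0.0786] F [-1.5921 -0.5414  6.9599] grip 0.220 q [ -3.1  51.1   9.   98.  -13.3  32.  -81.5]
[0.0007 0.0086 0.0786]
```

View pics/scene12c.png

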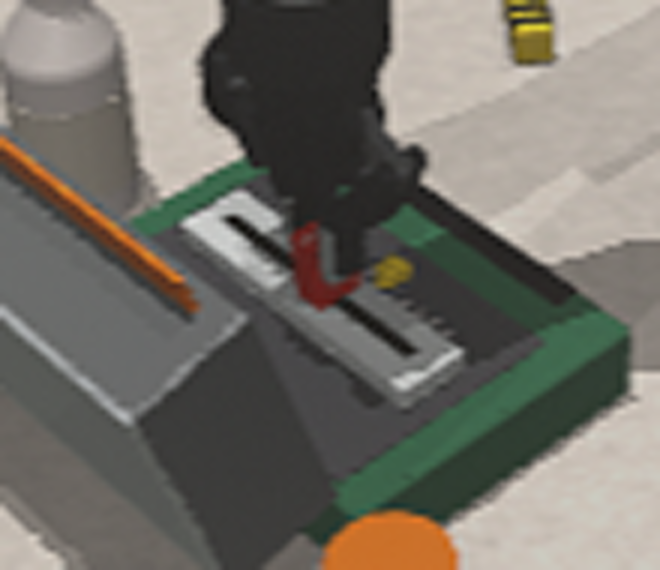

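Moved 30 mm. Now I release, rise and measure.

{"name": "step_arm", "arguments": {"commands": [0,0,0,0,0,0,0,0,0,0,0,0,0,0,0,0,0,0,0,0,0,0,0,0,0,0,0,0,0,0], "claw": 0}}

```text
clock: 19.27
eef_pos: [0.6148, -0.0655, 0.0781]
eef_rot: [[-0.0, 0.995, -0.095], [0.001, -0.095, -0.995], [-1.0, -0.0, -0.001]]
contact_force: [-0.4, 0.7, 0.7]
grip_width: 1.005
```

{"name": "step_arm", "arguments": {"commands": [-40,0,0,0,0,0,-80,0,0,0,0,0,-80,0,0,0,0,0,-80,0,0,0,0,0]}}

```text
clock: 19.77
eef_pos: [0.6143, -0.0654, 0.1578]
eef_rot: [[-0.001, 0.995, -0.095], [0.001, -0.095, -0.995], [-1.0, -0.001, -0.001]]
contact_force: [0.5, -0.0, -0.0]
grip_width: 1.003
```

```bash
python3 - <<'E'
from h import *
rows([])
print(manip.get_state()["eef_rot"]); print(manip.calibration("wrist"))
for n in ("scene","wrist"): cv2.imwrite(f"pics/{n}13.png",manip.capture(n)[:,:,::-1])
im=cv2.imread("pics/scene13.png"); cv2.imwrite("pics/scene13c.png",cv2.resize(im[180:275,200:310],None,fx=6,fy=6,interpolation=cv2.INTER_CUBIC))
im=cv2.imread("pics/wrist13.png"); cv2.imwrite("pics/wrist13c.png",cv2.resize(im[170:270,200:340],None,fx=5.5,fy=5.5,interpolation=cv2.INTER_CUBIC))
E
```

```text
t 19.77 pos [ 0.6143 -0.0654  0.1578] F [ 0.4697 -0.0353 -0.0307] grip 1.003 q [ -4.3  44.6  11.2  95.6 -12.1  41.  -82.6]
[[-0.0008  0.9955 -0.0949]
 [ 0.0014 -0.0949 -0.9955]
 [-1.     -0.0009 -0.0013]]
{'intrinsics': array([[325.1923,   0.    , 283.75  ],
       [  0.    , 325.1923, 208.2302],
       [  0.    ,   0.    ,   1.    ]]), 'R': array([[-0.095 , -0.9955, -0.0009],
       [-0.9543,  0.0909,  0.2846],
       [-0.2832,  0.0279, -0.9587]]), 't': array([-0.0057,  0.5768,  0.485 ])}
```

View pics/scene13c.png

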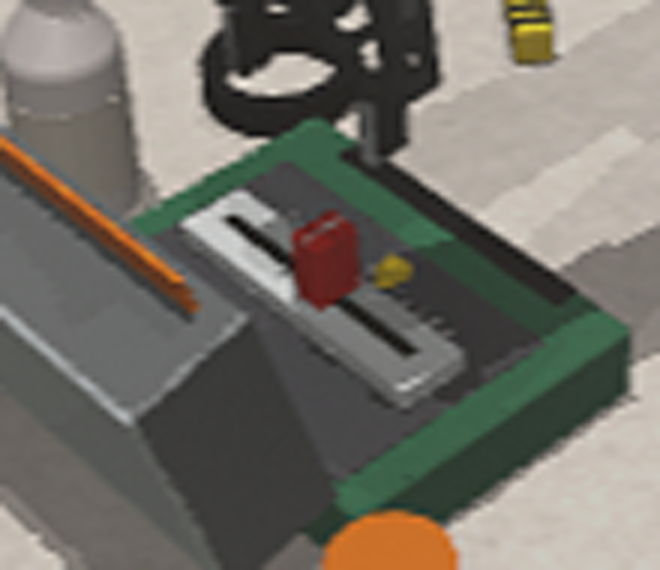

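View pics/wrist13c.png

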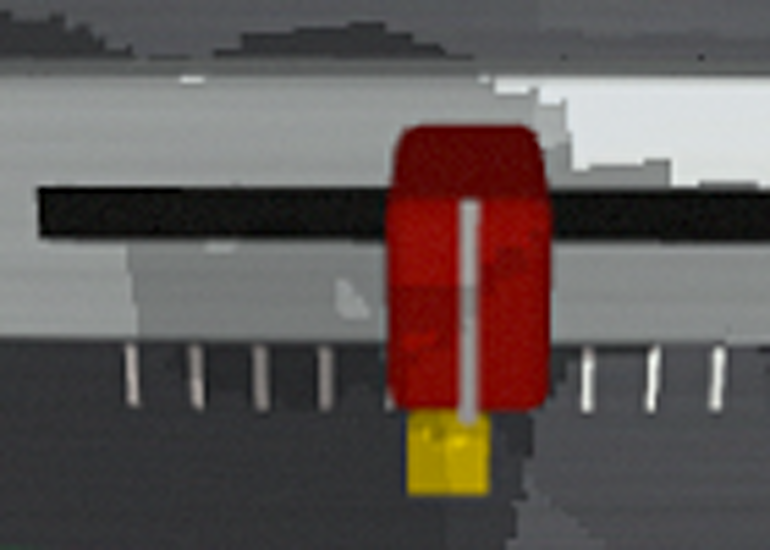

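```bash
cat >> h.py <<'E'
def wonz(uv,z,cal=None):
    c=cal or manip.calibration("wrist"); K=c["intrinsics"]; uv=np.atleast_2d(uv).astype(float)
    v=np.c_[(uv[:,0]-K[0,2])/K[0,0],(uv[:,1]-K[1,2])/K[1,1]]; th=np.linalg.norm(v,axis=1,keepdims=True)
    d=np.c_[np.sin(th)*v/np.maximum(th,1e-9),np.cos(th)]@c["R"]; o=-c["R"].T@c["t"]
    return o+d*((np.asarray(z)-o[2])/d[:,2])[:,None]
E
python3 - <<'E'
from h import *
W=lambda p:crop(p,200,170,5.5)
for p,z in (((468,205),.0995),((469,300),.0995),((468,405),.0995),((448,450),.053),((448,490),.053)):
    P=wonz(W(p),z)[0]; print(p,P,uncon(P))
S=lambda p:crop(p,200,180,6)
for p,z in (((325,228),.0995),((394,267),.053)):
    P=onz("scene",S(p),z)[0]; print(p,P,uncon(P))
E
```

```text
(468, 205) [ 0.6283 -0.0664  0.0995] [0.0139 0.0095 0.0995]
(469, 300) [ 0.6166 -0.0655  0.0995] [0.0022 0.0093 0.0995]
(468, 405) [ 0.6031 -0.0641  0.0995] [-0.0113  0.0094  0.0995]
(448, 450) [ 0.5766 -0.0586  0.053 ] [-0.0383  0.0121  0.053 ]
(448, 490) [ 0.5699 -0.058   0.053 ] [-0.045   0.0121  0.053 ]
(325, 228) [ 0.6149 -0.0662  0.0995] [0.0005 0.0084 0.0995]
(394, 267) [ 0.5768 -0.0587  0.053 ] [-0.0381  0.012   0.053 ]
```

White line is at y ≈ 9 mm and the pointer at ≈ 12 mm (wrist and scene agree). That is inside the tolerance, but I'll nudge it 3 mm.

{"name": "step_arm", "arguments": {"commands": [40,0,-1.5,0,0,0,80,0,-3,0,0,0,80,0,-3,0,0,0,80,0,-3,0,0,0]}}

```text
clock: 20.38
eef_pos: [0.6155, -0.0629, 0.0787]
eef_rot: [[0.001, 0.995, -0.095], [0.001, -0.095, -0.995], [-1.0, 0.0, -0.001]]
contact_force: [0.1, 0.1, -0.0]
grip_width: 1.0
```

{"name": "step_arm", "arguments": {"commands": [0,0,0,0,0,0,0,0,0,0,0,0,0,0,0,0,0,0,0,0,0,0,0,0,0,0,0,0,0,0], "claw": 1}}

```text
clock: 21.0
eef_pos: [0.6153, -0.0629, 0.0789]
eef_rot: [[0.001, 0.995, -0.096], [0.001, -0.096, -0.995], [-1.0, 0.001, -0.001]]
contact_force: [-0.6, -1.3, 5.8]
grip_width: 0.223
```

```bash
python3 - <<'E'
from h import *
rows([]); print(uncon(manip.get_state()["eef_pos"]))
E
```

```text
t 21.00 pos [ 0.6153 -0.0629  0.0789] F [-0.6466 -1.3111  5.7809] grip 0.223 q [ -3.4  51.    9.1  98.  -13.5  32.  -81.6]
[0.0007 0.0117 0.0789]
```

Centred at y = 11.7 mm. I release, rise and check, then retreat clear.

{"name": "step_arm", "arguments": {"commands": [0,0,0,0,0,0,0,0,0,0,0,0,0,0,0,0,0,0,0,0,0,0,0,0,0,0,0,0,0,0], "claw": 0}}

```text
clock: 21.62
eef_pos: [0.6151, -0.0625, 0.0781]
eef_rot: [[-0.0, 0.995, -0.095], [0.001, -0.095, -0.995], [-1.0, -0.0, -0.001]]
contact_force: [0.6, -0.5, -0.4]
grip_width: 0.999
```

{"name": "step_arm", "arguments": {"commands": [-40,0,0,0,0,0,-80,0,0,0,0,0,-80,0,0,0,0,0,-80,0,0,0,0,0]}}

```text
clock: 22.12
eef_pos: [0.6146, -0.0624, 0.1578]
eef_rot: [[-0.001, 0.995, -0.095], [0.001, -0.095, -0.995], [-1.0, -0.001, -0.001]]
contact_force: [0.7, -0.4, -1.4]
grip_width: 0.998
```

```bash
python3 - <<'E'
from h import *
rows([])
im=manip.capture("wrist")[:,:,::-1]; cv2.imwrite("pics/wrist14.png",im)
cv2.imwrite("pics/wrist14c.png",cv2.resize(im[170:270,200:340],None,fx=5.5,fy=5.5,interpolation=cv2.INTER_CUBIC))
E
```

```text
t 22.12 pos [ 0.6146 -0.0624  0.1578] F [ 0.6686 -0.3884 -1.4157] grip 0.998 q [ -4.7  44.6  11.3  95.6 -12.2  41.  -82.8]
```

View pics/wrist14c.png

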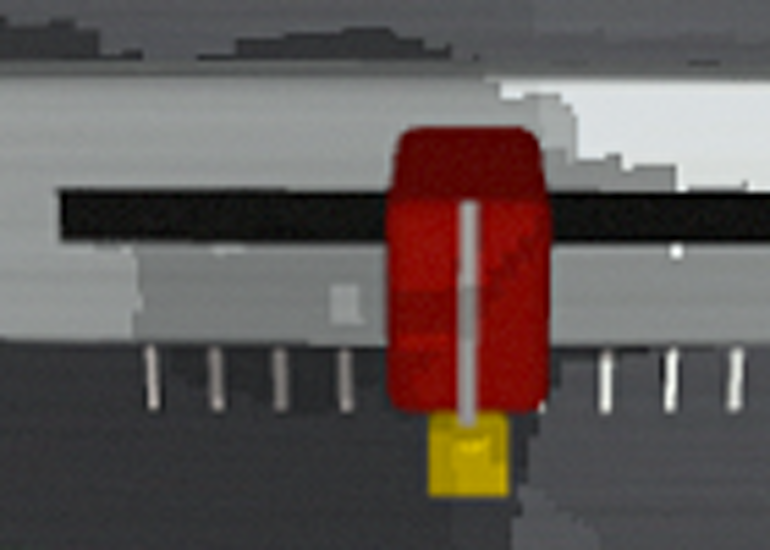

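White line (column 468) and pointer (469) are aligned. I retreat and take a last look.

{"name": "step_arm", "arguments": {"commands": [-50,0,0,0,0,0,-80,-40,0,0,0,0,-80,-90,0,0,0,0,-80,-140,0,0,0,0,-80,-170,0,0,0,0,-80,-170,0,0,0,0,-80,-170,0,0,0,0]}}

```text
clock: 23.05
eef_pos: [0.4467, -0.0464, 0.2378]
eef_rot: [[0.0, 0.996, -0.095], [0.001, -0.095, -0.996], [-1.0, 0.0, -0.001]]
contact_force: [0.5, 0.7, -0.5]
grip_width: 1.001
```

```bash
python3 - <<'E'
from h import *
rows([])
for n in ("scene","top"): cv2.imwrite(f"pics/{n}15.png",manip.capture(n)[:,:,::-1])
im=cv2.imread("pics/top15.png"); a=cv2.resize(im[100:310,110:440],None,fx=2.4,fy=2.4,interpolation=cv2.INTER_CUBIC); cv2.imwrite("pics/top15c.png",np.clip(a*1.5,0,255).astype('uint8'))
E
```

```text
t 23.05 pos [ 0.4467 -0.0464  0.2378] F [ 0.541   0.6627 -0.4734] grip 1.001 q [ -8.7  26.7  13.1 119.1 -10.3  35.2 -84. ]
```

View pics/top15c.png

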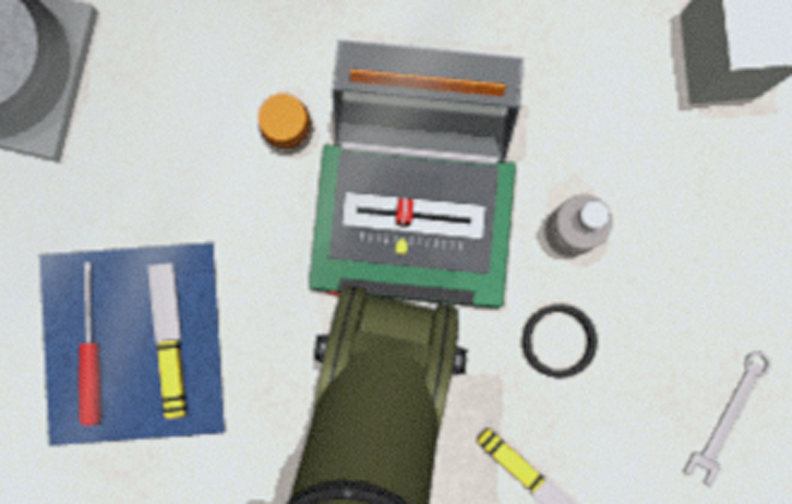

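View pics/scene15.png

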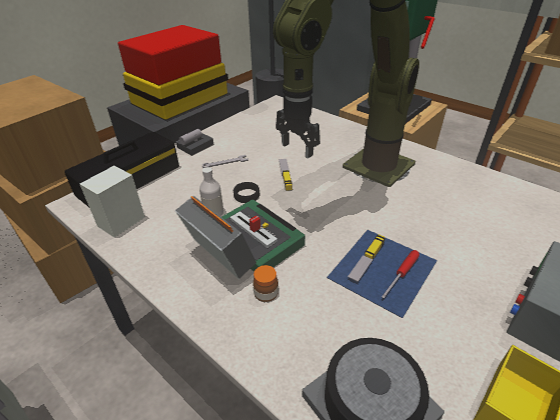

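The cover is open, the pry is flat on the mat, the fader is level with the pointer, the other things are unmoved, and the arm is clear. Handing in.

```bash
python3 - <<'E'
from rig import manip
print(manip.close_job())
E
```

```text
the job is handed in; nothing more can be done
None
```

The job is handed in at about 23 s of the 72 s allowed; handing in gives no verdict. I used the pry tool that lay on the mat, the one farthest to the robot's left. Its blade went under the orange lip and levered the cover over until it fell fully open by itself. I laid the tool back in its old place on the mat, then gripped the red fader and slid it to the pointer.

- **Fader:** after the first slide the line was about 3 mm short of the pointer, within tolerance. I gripped it again and moved it 3 mm. In the last close-up the white line and pointer were within one enlarged pixel of each other, well under 1 mm.
- **Final state:** the last top and scene pictures show the cover standing open and the pry tool flat on the mat. The screwdriver, bottle, tape, jar and wrench look unmoved, and the gripper is open and clear of everything. I judged these by eye in the pictures.
- **Disagreements:** none of my checks failed. The two cameras differed by about 1 mm on the fader's position.

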